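# Turn a nested parts tote half round and stack it, snug against a sprung stop

### The job

The grey parts tote is nested down in the blue tote, hiding the circuit boards: lift it out, turn it half round so that its lugs ride on the blue tote's side rims instead of dropping into the slots, and set it gently on the rims short of the orange stop. Then slide it back along the rims until it has pushed the stop's black sprung buffer in to its solid end and presses firmly there for a moment, without shoving hard, and let go so that it stays against the buffer. Leave everything else on the bench alone.

Things in the scene. Friction and masses are not known exactly. Their poses are not given: they have to be found in the camera images.
- base_tote: Blue open tote fixed to the bench: 282 long (its x) x 114 wide x 75 mm high; origin under its centre; +x runs from its low open front (nearest the robot) to the back, where the stop is. Long side walls 6.5 mm thick, 101 mm apart inside; their flat rims, 75 mm up, are the rails. Only the stop stands above them. Flat green boards on its floor.
- tote: Grey tote, loose, 0.3 to 0.55 kg: 160 long (its x) x 96 wide x 55 mm high; origin under its centre. Each long side has two lugs standing out 8 mm, 20 mm long, 8 to 18 mm above its underside, centred at x = +62 and -30 mm. It starts nested, lugs in the slots: its x along blue x, origin about 54 mm in front of the blue origin, underside 37 mm up.
- slot_back (a point): Middle of the tote at rim height between the two rear slots (blue x = +8 mm, 75 mm up). Each slot is a cut in the side wall, 26 mm long along x and 30 mm deep. A lug over it drops in.
- slot_front (a point): The same between the two front slots (blue x = -84 mm). Turned half round, the grey tote's lugs all rest on whole rim while its origin is between blue x = +1 and +47 mm; its underside is then 67 mm up, 8 mm down between the walls, with 2.5 mm side play each way.
- tote_grip (a point): Centre of the black grip bar of the grey tote, on its middle wall, over its centre: 84 mm above its underside. The bar is 56 mm long along the tote's x, 14 mm wide, 22 mm high, its top 40 mm above the tote's rim. Pinch it from above across its width.
- yellow_end (a point): Middle of the +x end wall of the grey tote (yellow mark), 80 mm from its origin, 30 mm above its underside. It must end towards the front.
- plain_end (a point): Middle of the -x end wall of the grey tote (no mark), 80 mm from its origin, 30 mm above its underside. It must end against the buffer of the stop.
- stop_face (a point): Centre of the front face of the orange stop bar, 15 mm above the rims; axes as the blue tote's. The bar is 120 mm wide, 12 thick, 29 high, across both rims, its face at blue x = 117 to 123 mm. In front of it stands the buffer, which is not measured: pushed in solid, the buffer's face is 6 to 22 mm before the bar's face, differently each time.
- stop: The orange stop bar with its black sprung buffer plate (84 mm wide, 23 high); origin on the bar's front face at rim height, axes as the blue tote's. The buffer yields 5 mm, softly (under 1 N), then is solid. The bar is clamped and slips only above about 40 N. The grey tote drags on the rims with about 0.4 to 0.8 of the load on them, so slide it lightly.
- car_radio: Bystander: steel radio chassis with black front, 170 x 180 x 52 mm, origin under its centre.
- meter: Bystander: yellow meter, 130 x 70 x 32 mm, lying flat; origin under its centre.
- spool: Bystander: metal spool standing upright, 60 mm across, 40 high; origin under its centre.
- parts_tray: Bystander: black open tray, 120 x 160 x 40 mm; origin under its centre.
- driver: Bystander: screwdriver 190 mm long, lying on the bench.
There are look-alikes about, which are no part of the job. Leave any green or pink look-alike of the tote alone.

How it is judged (in metres and radians):
On the way, in this order (a step that is already met when the one before it is completed fails the run):
1. the grey tote is lifted clear above the blue tote's rims (z of tote in the frame of base_tote above 0.08 m), for 0.1 s.
2. the grey tote, turned half round, rests with its lugs on the rims (z of tote in the frame of base_tote between 0.063 and 0.071 m and y of tote in the frame of base_tote between -0.005 and 0.005 m and x of yellow_end in the frame of base_tote below -0.02 m and angle between tote's own z axis and vertical below 0.04 rad and angle between the x axis of tote and the x axis of base_tote, either way round below 0.06 rad and contact force between tote and base_tote above 1 N), for 0.2 s.
3. it is pressed firmly against the stop (at least 3 N, which the buffer alone cannot give) (z of tote in the frame of base_tote between 0.063 and 0.071 m and y of tote in the frame of base_tote between -0.005 and 0.005 m and x of yellow_end in the frame of base_tote below -0.02 m and angle between tote's own z axis and vertical below 0.04 rad and angle between the x axis of tote and the x axis of base_tote, either way round below 0.06 rad and contact force between tote and stop above 3 N), for 0.2 s.
At the end, for the whole second after the job is handed in: The grey tote stands level (0.04 rad) and straight (0.06 rad) on the blue rims, yellow end to the front, underside 63 to 71 mm up, within 5 mm of the middle, its plain end 2 to 27 mm before the bar and still touching the pushed-in buffer (over 0.15 N), released and at rest (z of tote in the frame of base_tote between 0.063 and 0.071 m and y of tote in the frame of base_tote between -0.005 and 0.005 m and x of yellow_end in the frame of base_tote below -0.02 m and angle between tote's own z axis and vertical below 0.04 rad and angle between the x axis of tote and the x axis of base_tote, either way round below 0.06 rad and x of plain_end in the frame of stop_face between -0.027 and -0.002 m and contact force between tote and stop above 0.15 N and linear speed of tote below 0.01 m/s and contact force between the fingers and tote below 0.1 N).
It fails at once if the grey tote is forced against the stop with more than 20 N (contact force between tote and stop above 20 N).
It fails at once if the grey tote is forced on the blue tote with more than 45 N (contact force between tote and base_tote above 45 N).
It fails at once if the stop is shifted more than 2 mm along the rims (distance of stop from where it was at the start of the episode above 0.002 m).
It fails at once if a bystander is moved more than 20 mm (distance of any of car_radio, meter, spool, parts_tray, driver from where it was at the start of the episode above 0.02 m).
It also fails if it takes over 58 s, if anything falls off the work surface, if the arm or the gripper's body presses on something with over 40 N, if the wrist force passes 120 N, or if a joint passes its speed limit or range.

### The arm

A 6-joint arm with a two-finger parallel gripper is mounted at the origin on the work surface. World frame = base frame: x ahead of the robot, y to its left, z up, the work surface at z = 0. Lengths are in mm, angles in degrees, forces in N, time in s.
With the tool pointing down it reaches from about 300 to 850 mm from the base axis. Payload 4.2 kg.
Tool frame: the origin (TCP) lies between the finger pads; the fingertips stand 19 mm ahead of it and the grasp point (between the pads) is the TCP; z points along the fingers, x is the direction in which the jaws open and shut, and the axes are right-handed (so a half turn about z gives the same grasp; the last joint's range is limited). The gripper opens to 91 mm and grips with 3 to 60 N. Pads are 32 mm wide; open, the fingers measure 118 mm over their backs; the gripper's body (76 mm by 178 mm) begins 60 mm behind the grasp point.
Start: joints at [67.494, 18.312, 89.639, -0, 72.044, -1.146], TCP at [209.432, 535.518, 232.976] pointing down, gripper open.
Joint ranges: [-177.97, 177.97], [-48.28, 115.42], [12.27, 149.76], [-77.06, 257.06], [2.81, 150.46], [-146.56, 146.56]. Speed limits (degrees/s): [147.25, 147.25, 180, 180, 180, 180].

### API

Orientations are given as [roll, pitch, yaw] about the fixed x, y, z axes, in that order (R = Rz(yaw) Ry(pitch) Rx(roll)).
In Python, from workcell import sensors, grab_frame, env gives the robot as it stands.
- The arm moves only by the tool servo_tool, never from a script. Its argument "motion" is one flat list of numbers, 7 for each row, row after row: the shift along the world's x, y, z in mm, then the turn, a rotation vector about the world's x, y, z in rad, then the opening in per cent of the stroke, from 0 (shut) to 100 (fully open). In form: [x, y, z, rx, ry, rz, grip, x, y, z, rx, ry, rz, grip, ...]. A call has 1 to 10 rows; each row shifts and turns the commanded pose from where the row before left it; what a row does not reach is not made up. A row lasts 1/12 s, in which the tool goes at most 41.7 mm and 7.16 degrees, less where a joint would pass 70% of its speed; a pose out of reach is approached as far as the arm can. A call with a gripper value outside its range is refused whole. The fingers move at their own pace and stop on an object; "newtons" is the grip in N (left out, the last holds). Time passes only in rows, so rows that do not move let the fingers close. It gives the time, the measured TCP pose, the force and the opening at its end, in the units of the state.
- sensors.state(): the state, without advancing time (a new reading comes with each control period).
- grab_frame(name): name is "scene" or "top"; returns a dict with "image" (384x512x3 uint8, red, green, blue), "depth" (384x512 float32, mm along the optical axis (not along the pixel's ray), 0 where there is no reading), "fx", "fy", "cx", "cy" (pixels), "dist_coeffs" ([k1, k2, p1, p2, k3] as OpenCV has them; the pictures are not rectified), "extrinsics" (4x4, takes a point from camera to world coordinates). Camera axes: x right, y up, looking along -z (the intrinsics and any distortion apply to the point x, -y, -z); pixel columns grow to the right and rows downward; lengths in mm; the calibration is good to about 2 mm. A picture is of the moment at which its call begins.
- env.job_done(): hands the job in, once; it reports no verdict.
The state is a dict: "time_s": time; "qpos": joint angles; "qvel": joint speeds; "effort": joint torques, N m; "ee_pos": TCP position; "ee_rot": TCP orientation; "force": force on the tool from outside, world axes, zero at the start; "torque": the same for the moment, N m; "gripper_width": finger opening in mm.
Only numpy, scipy, OpenCV 4.12 (cv2) and the standard library are available. Lean on these libraries where they do the work, as an engineer would, in place of code of your own. Each camera call takes 0.05 s, during which the arm holds its last target.

## Working session

There is one attempt and no reset: what is moved stays moved. The work goes in short steps, Python scripts to look and compute and a tool call to move; the robot and the scene stay as the last step left them, time stands still between calls to the robot, and variables do not carry over. Pictures are saved under pics/ and viewed, and the job is handed in when it is done.

Besides the shell and the picture viewer there is one more tool, called after ">>>" as a command line: name --argument value ..., lists and objects as JSON in quotes. servo_tool: Moves the arm, as the interface text tells. Its arguments: {"type":"object","properties":{"motion":{"type":"array"},"newtons":{"type":"number"}},"required":["motion"]}

```bash
mkdir -p pics; ls; cat > h.py <<'E'
import numpy as np, cv2
from workcell import sensors, grab_frame, env
def snap(n):
    f=grab_frame(n); np.savez('%s.npz'%n,**{k:np.array(v) for k,v in f.items()}); return f
def load(n): return dict(np.load('%s.npz'%n))
def save(f,name): cv2.imwrite('pics/'+name,f['image'][:,:,::-1])
def pts(f,uv,d):
    uv=np.array(uv,float).reshape(-1,1,2)
    K=np.array([[f['fx'],0,f['cx']],[0,f['fy'],f['cy']],[0,0,1]],float)
    n=cv2.undistortPoints(uv,K,np.array(f['dist_coeffs'],float)).reshape(-1,2)
    d=np.array(d,float).reshape(-1)
    P=np.c_[n[:,0]*d,-n[:,1]*d,-d,np.ones(len(d))]
    return (P@np.array(f['extrinsics']).T)[:,:3]
def cloud(f):
    h,w=f['depth'].shape; v,u=np.mgrid[0:h,0:w]
    return pts(f,np.c_[u.ravel(),v.ravel()],f['depth'].ravel()).reshape(h,w,3)
def proj(f,P):
    P=np.array(P,float).reshape(-1,3); Ti=np.linalg.inv(np.array(f['extrinsics']))
    c=P@Ti[:3,:3].T+Ti[:3,3]; c=c*[1,-1,-1]
    K=np.array([[f['fx'],0,f['cx']],[0,f['fy'],f['cy']],[0,0,1]],float)
    return cv2.projectPoints(c,np.zeros(3),np.zeros(3),K,np.array(f['dist_coeffs'],float))[0].reshape(-1,2)
E
python3 - <<'E'
from h import *
for n in('scene','top'):
    f=snap(n); save(f,n+'0.png'); print(n,f['fx'],np.round(f['extrinsics'],2).tolist())
s=sensors.state(); print(s)
E
```

```text
pics
scene 379.57958898994525 [[0.81, -0.47, 0.36, 963.26], [0.59, 0.65, -0.48, -571.48], [-0.01, 0.6, 0.8, 1021.86], [0.0, 0.0, 0.0, 1.0]]
top 426.56543522029835 [[0.01, 0.99, -0.11, 387.41], [-1.0, 0.01, -0.0, -36.14], [-0.0, 0.11, 0.99, 1454.78], [0.0, 0.0, 0.0, 1.0]]
{'time_s': 0.1, 'qpos': array([ 6.74934109e+01,  1.83460501e+01,  8.96977383e+01, -6.37067787e-04,
        7.20447887e+01, -1.14714756e+00]), 'qvel': array([-0.1282321 , -0.03469628, -0.32320824, -0.00204946,  0.12744501,
        0.07382699]), 'effort': array([ 6.85647374e-04, -4.13332129e+01, -2.32510078e+01,  7.28290225e-02,
        4.20763402e-02, -5.50633774e-05]), 'ee_pos': array([209.27984419, 535.11579898, 232.23503572]), 'ee_rot': array([-1.79998832e+02,  8.85715251e-02,  6.86407563e+01]), 'force': array([ 0.02817054,  0.34974977, -0.39105682]), 'torque': array([ 0.03622643,  0.05338275, -0.04610573]), 'gripper_width': 91.4328505645101}
```

View pics/scene0.png

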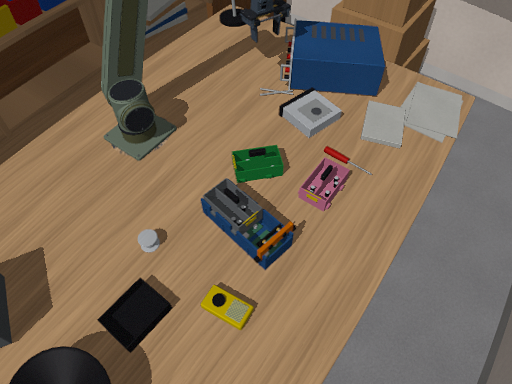

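View pics/top0.png

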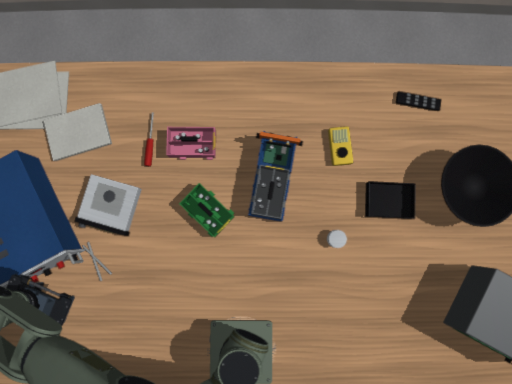

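The images show the candidates for the tote:
- **Grey tote:** nested in the blue tote, top (270,192), scene (235,205).
- **Green look-alike:** top (207,210), scene (258,162).
- **Pink look-alike:** top (190,142), scene (325,183).

I choose the grey one, in blue with the orange stop at top (279,139), and will check it in a close crop.

```bash
python3 - <<'E'
from h import *
a=load('top')['image'][120:230,225:325]; b=load('scene')['image'][165:275,190:305]
a=cv2.resize(a,None,fx=4,fy=4,interpolation=2);b=cv2.resize(b,(345*4//4,330),interpolation=2)
b=cv2.resize(load('scene')['image'][165:275,190:290],None,fx=4,fy=4,interpolation=2)
cv2.imwrite('pics/crop0.png',np.hstack([a,b])[:,:,::-1])
f=load('top');C=cloud(f)
# rim/grip points
m=np.zeros(C.shape[:2],bool); m[125:225,240:310]=1
z=C[...,2]
for lo in range(0,160,5):
    k=m&(z>lo)&(z<=lo+5); 
    if k.sum()>5: print(lo,k.sum(),np.round(C[k].mean(0),1),np.round(C[k].min(0)),np.round(C[k].max(0)))
E
```

```text
0 1911 [ 601.1 -113.8    2.1] [ 423. -231.    0.] [769.  10.   5.]
5 514 [ 628.7 -109.8    6.9] [ 423. -229.    5.] [767.   6.  10.]
10 144 [ 655.  -115.9   12. ] [ 440. -227.   10.] [751.   9.  15.]
15 40 [ 657.1 -127.6   17.1] [ 440. -169.   15.] [707. -54.  20.]
20 18 [ 627.9 -114.9   22.1] [ 436. -173.   21.] [692. -37.  25.]
25 26 [510.1 -90.9  27.8] [ 436. -169.   25.] [688. -34.  30.]
30 78 [516.  -91.3  33.4] [ 433. -172.   30.] [710. -31.  35.]
35 470 [528.  -92.6  38.1] [ 446. -164.   35.] [644. -24.  40.]
40 478 [526.4 -93.9  42.1] [ 432. -167.   40.] [711. -30.  45.]
45 82 [538.1 -94.   46.8] [ 445. -181.   45.] [688. -24.  50.]
50 45 [552.9 -94.3  53.1] [ 442. -187.   51.] [688. -27.  55.]
55 98 [545.2 -95.5  57.4] [ 451. -173.   55.] [713. -34.  60.]
60 45 [ 574.  -108.3   62.1] [ 441. -192.   60.] [727. -37.  65.]
65 36 [ 589.7 -106.1   67.9] [ 448. -188.   65.] [722. -24.  70.]
70 152 [583.  -99.7  72.8] [ 435. -198.   70.] [721. -24.  75.]
75 155 [ 601.3 -112.3   77.2] [ 435. -197.   75.] [720. -24.  80.]
80 57 [ 605.1 -102.3   82.5] [ 441. -186.   80.] [726. -31.  85.]
85 98 [ 563.9 -101.2   87.7] [ 440. -170.   85.] [708. -37.  90.]
90 135 [ 568.4 -101.3   92.4] [ 440. -176.   90.] [717. -34.  95.]
95 65 [ 649.3 -115.6   97.6] [ 443. -188.   95.] [715. -34. 100.]
100 98 [ 696.2 -120.3  102.8] [ 449. -188.  100.] [718. -58. 105.]
105 80 [ 700.4 -122.5  107. ] [ 677. -184.  105.] [717. -58. 110.]
110 6 [ 676.2 -102.2  111.5] [ 534. -155.  110.] [709. -65. 113.]
125 20 [517.8 -91.4 128.2] [501. -99. 125.] [545. -84. 130.]
130 52 [529.8 -93.9 132. ] [ 501. -102.  130.] [554. -84. 135.]
```

View pics/crop0.png

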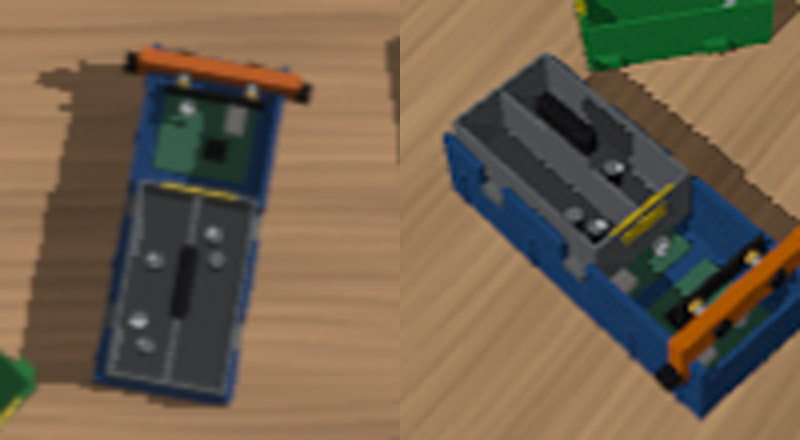

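The crop confirms it: grey tote, yellow mark towards the orange stop (crop 200,190), black grip bar (crop 183,282), bolts loose inside. Next I fit the poses.

```bash
cat > fit.py <<'E'
from h import *
def hsv(f): return cv2.cvtColor(f['image'],cv2.COLOR_RGB2HSV)
def rect(P):
    r=cv2.minAreaRect(P[:,:2].astype(np.float32)); c=cv2.boxPoints(r)
    e=[c[1]-c[0],c[2]-c[1]]; L=max(e,key=np.linalg.norm)
    a=np.degrees(np.arctan2(L[1],L[0]));a=(a+90)%180-90
    return np.round(r[0],1),np.round(sorted(r[1]),1),round(a,2)
E
python3 - <<'E'
from fit import *
for n in('top','scene'):
    f=load(n);C=cloud(f);H=hsv(f);z=C[...,2];h,s,v=[H[...,i].astype(int) for i in range(3)]
    roi=(C[...,0]>400)&(C[...,0]<740)&(C[...,1]>-210)&(C[...,1]<-10)
    blue=roi&(h>95)&(h<125)&(s>110)
    org=roi&(h<20)&(s>150)&(v>120)&(z>70)
    grey=roi&(s<60)&(z>82)&(z<96)&(C[...,0]<660)
    grip=roi&(z>125)
    for nm,m in(('grip',grip),('greyrim',grey),('bluerim',blue&(z>68)&(z<82)),('org',org),('orgtop',org&(z>99))):
        P=C[m]; print(n,nm,m.sum(),rect(P) if len(P)>5 else'', np.round(np.median(P[:,2]),1))
        d=P[:,:2]-P[:,:2].mean(0);w,V=np.linalg.eigh(d.T@d);print('   mean',np.round(P.mean(0),1),'pca',np.round((np.degrees(np.arctan2(V[1,1],V[0,1]))+90)%180-90,2))
E
```

```text
top grip 76 (array([526.8, -93.1]), array([13.4, 53.7]), np.float32(-9.11)) 131.1
   mean [526.2 -93.  131.2] pca -9.47
top greyrim 139 (array([526.2, -93.2]), array([ 96.1, 159.8]), np.float32(-9.76)) 90.0
   mean [517.  -85.2  89.6] pca -11.7
top bluerim 149 (array([569.7, -98.2]), array([110.4, 255.2]), np.float32(-10.06)) 74.4
   mean [585.1 -79.7  74.7] pca -9.78
top org 150 (array([ 702.4, -121.7]), array([ 13.2, 128.6]), np.float32(80.17)) 105.0
   mean [ 702.4 -121.5  105. ] pca 80.06
top orgtop 148 (array([ 702.4, -121.7]), array([ 13.2, 128.6]), np.float32(80.17)) 105.0
   mean [ 702.5 -121.3  105.1] pca 80.09
scene grip 87 (array([527.5, -92.3]), array([14.3, 55.2]), np.float32(-10.25)) 131.4
   mean [527.9 -93.3 131.1] pca -9.77
scene greyrim 392 (array([526.9, -91.4]), array([ 98.8, 162.5]), np.float32(-10.1)) 88.9
   mean [522.  -90.8  88.8] pca -12.4
scene bluerim 291 (array([590.7, -91.4]), array([155. , 277.7]), np.float32(-14.9)) 74.2
   mean [ 608.5 -126.4   73.8] pca 11.32
scene org 207 (array([ 702.9, -121.6]), array([ 14.1, 133.6]), np.float32(80.63)) 104.8
   mean [ 702.5 -127.7  103.9] pca 80.49
scene orgtop 193 (array([ 703.1, -121.7]), array([ 13.2, 133.6]), np.float32(80.07)) 105.0
   mean [ 703.2 -123.5  105. ] pca 80.3
```

```bash
python3 - <<'E'
from fit import *
a=np.radians(-9.9);u=np.array([np.cos(a),np.sin(a)]);n=np.array([-u[1],u[0]])
for c in('top','scene'):
    f=load(c);C=cloud(f);H=hsv(f);z=C[...,2];h,s,v=[H[...,i].astype(int) for i in range(3)]
    roi=(C[...,0]>400)&(C[...,0]<760)&(C[...,1]>-210)&(C[...,1]<-10)
    blue=roi&(h>95)&(h<125)&(s>110)
    L=C[...,:2]@n; X=C[...,:2]@u
    for nm,m in(('walls',blue&(z>15)&(z<68)),('rim',blue&(z>71)&(z<79))):
        q=np.round(L[m]); 
        print(c,nm,[(int(k),int((q==k).sum())) for k in np.unique(q)])
        for side in(-57,57):
            k=m&(abs(L-side)<9)
            if k.sum()>20 :
                p=np.polyfit(X[k],L[k],1); print('  side',side,k.sum(),'med',np.median(L[k]).round(2),'slope deg',np.degrees(p[0]).round(2),'X',X[k].min().round(1),X[k].max().round(1))
E
```

```text
top walls [(-51, 27), (-50, 1), (-47, 1), (-37, 1), (-34, 1), (-31, 1), (-27, 1), (-20, 1), (-17, 1), (-13, 1), (-10, 1), (1, 1), (4, 1), (7, 1), (10, 1), (17, 1), (21, 1), (24, 1), (27, 1), (31, 1), (38, 1), (41, 1), (44, 1), (47, 1), (50, 5), (51, 1), (53, 2), (57, 1), (58, 2)]
  side -57 28 med -51.09 slope deg -0.05 X 451.4 711.9
top rim [(-53, 8), (-52, 17), (-51, 9), (50, 6), (51, 15), (52, 15), (53, 13), (54, 16), (55, 13), (56, 6)]
  side -57 34 med -51.86 slope deg -0.11 X 453.3 700.4
  side 57 84 med 53.03 slope deg 0.06 X 450.6 701.1
scene walls [(-73, 1), (-69, 1), (-59, 9), (-58, 10), (-57, 53), (-56, 185), (-55, 122), (-54, 34), (-53, 22), (-52, 6), (-51, 6), (-50, 2), (-49, 2), (-48, 2), (-47, 6), (-46, 3), (-44, 1), (-43, 2), (-42, 3), (-41, 2), (-40, 1), (-39, 2), (-38, 4), (-37, 1), (-36, 1), (-34, 6), (-33, 1), (-32, 3), (-31, 1), (-30, 4), (-29, 2), (-28, 1), (-27, 1), (-26, 5), (-25, 2), (-24, 2), (-23, 1), (-22, 2), (-21, 3), (-20, 3), (-19, 1), (-18, 1), (-17, 4), (-16, 4), (-15, 1), (-14, 2), (-13, 2), (-12, 3), (-11, 2), (-10, 2), (-9, 2), (-8, 2), (-6, 4), (
[... 294 characters left out ...]
, (35, 4), (36, 1), (37, 3), (38, 3), (39, 2), (40, 1), (41, 3), (42, 3), (43, 1), (45, 2), (46, 1), (47, 1), (48, 3), (49, 5), (50, 10), (51, 41), (52, 59), (53, 45), (54, 7), (55, 1), (56, 2), (57, 1), (58, 1)]
  side -57 452 med -55.67 slope deg -0.24 X 451.5 732.2
  side 57 172 med 52.04 slope deg 0.07 X 608.2 732.3
scene rim [(-76, 1), (-68, 2), (-67, 1), (-57, 5), (-56, 19), (-55, 21), (-54, 22), (-53, 16), (-52, 24), (-51, 21), (-50, 16), (-49, 12), (-48, 7), (-47, 2), (28, 1), (50, 2), (51, 6), (52, 10), (53, 10), (54, 7), (55, 10), (56, 5), (57, 16), (58, 5), (59, 2), (79, 1)]
  side -57 161 med -52.75 slope deg -0.32 X 453.5 731.2
  side 57 73 med 54.66 slope deg 0.02 X 611.4 730.7
```

```bash
python3 - <<'E'
from fit import *
a=np.radians(-9.9);u=np.array([np.cos(a),np.sin(a)]);n=np.array([-u[1],u[0]])
for c in('top','scene'):
    f=load(c);C=cloud(f);H=hsv(f);L=C[...,:2]@n; X=C[...,:2]@u;z=C[...,2];h,s,v=[H[...,i].astype(int) for i in range(3)]
    org=(h<20)&(s>150)&(v>120)
    m=(X>655)&(X<725)&(abs(L)<48)&(z>79)&~org
    q=X[m];print(c,m.sum(),np.percentile(q,[2,10,50,90,98]).round(1),'z',np.percentile(z[m],[2,50,98]).round(1))
    for lo in range(660,724,4):
        k=m&(X>=lo)&(X<lo+4)
        if k.sum(): print('  ',lo,k.sum(),z[k].min().round(),np.median(z[k]).round(1),z[k].max().round(),'v',np.median(v[k]))
    k=org&(abs(L)<57)&(z>80)&(X>660)&(X<740);print('org X',np.percentile(X[k],[1,50,99]).round(1))
E
```

```text
top 133 [689.1 689.8 694.6 708.1 721.4] z [ 79.9  95.7 107.6]
   688 49 80.0 96.0 110.0 v 21.0
   692 18 95.0 100.0 105.0 v 40.5
   696 8 90.0 94.0 100.0 v 110.5
   700 5 91.0 94.1 97.0 v 122.0
   704 38 79.0 93.1 106.0 v 82.0
   708 7 81.0 93.1 97.0 v 90.0
   716 3 102.0 107.4 110.0 v 152.0
   720 5 92.0 98.5 103.0 v 113.0
org X [706.8 712.6 719.2]
scene 237 [690.1 692.  698.2 720.7 723.3] z [ 80.1  95.  105.4]
   688 23 98.0 102.1 104.0 v 39.0
   692 91 79.0 94.6 105.0 v 18.0
   696 13 89.0 94.1 100.0 v 148.0
   700 4 91.0 93.0 96.0 v 147.0
   704 6 102.0 105.3 107.0 v 121.5
   708 3 105.0 105.7 107.0 v 133.0
   716 64 79.0 93.2 102.0 v 100.0
   720 31 81.0 92.4 101.0 v 29.0
org X [707.4 714.2 719.9]
```

>>> servo_tool --motion '[14.4,-28.5,0,0,0,0.009,100,14.4,-28.5,0,0,0,0.009,100,14.4,-28.5,0,0,0,0.009,100,14.4,-28.5,0,0,0,0.009,100,14.4,-28.5,0,0,0,0.009,100,14.4,-28.5,0,0,0,0.009,100,14.4,-28.5,0,0,0,0.009,100,14.4,-28.5,0,0,0,0.009,100,14.4,-28.5,0,0,0,0.009,100,14.4,-28.5,0,0,0,0.009,100]'

```text
time_s: 0.93
ee_pos: [353.6, 248.9, 232.8]
ee_rot: [-180.0, 0.0, 73.8]
force: [0.4, 0.9, -0.5]
gripper_width: 91.2
```

>>> servo_tool --motion '[14.4,-28.5,0,0,0,0.009,100,14.4,-28.5,0,0,0,0.009,100,14.4,-28.5,0,0,0,0.009,100,14.4,-28.5,0,0,0,0.009,100,14.4,-28.5,0,0,0,0.009,100,14.4,-28.5,0,0,0,0.009,100,14.4,-28.5,0,0,0,0.009,100,14.4,-28.5,0,0,0,0.009,100,14.4,-28.5,0,0,0,0.009,100,14.4,-28.5,0,0,0,0.009,100]'

```text
time_s: 1.77
ee_pos: [497.6, -36.1, 232.7]
ee_rot: [-180.0, -0.0, 79.0]
force: [0.8, 0.3, 0.1]
gripper_width: 91.4
```

>>> servo_tool --motion '[14.7,-28.5,0,0,0,0.01,100,14.7,-28.5,0,0,0,0.009,100,0,0,-20,0,0,0,100,0,0,-20,0,0,0,100,0,0,-20,0,0,0,100,0,0,0,0,0,0,100,0,0,0,0,0,0,100]'

```text
time_s: 2.35
ee_pos: [526.1, -91.4, 172.1]
ee_rot: [-179.8, -0.0, 80.0]
force: [-1.2, 0.1, 0.1]
gripper_width: 91.2
```

```bash
python3 - <<'E'
from fit import *
s=sensors.state();print(s['ee_pos'],s['ee_rot'],s['force'])
f=snap('scene');a=cv2.resize(f['image'][120:290,170:330],None,fx=3.5,fy=3.5,interpolation=2);cv2.imwrite('pics/pre.png',a[:,:,::-1])
E
```

```text
[526.10936657 -91.36193054 172.11795748] [-1.79829882e+02 -9.68054303e-03  8.00383413e+01] [-1.15467049  0.11342259  0.1431806 ]
```

View pics/pre.png

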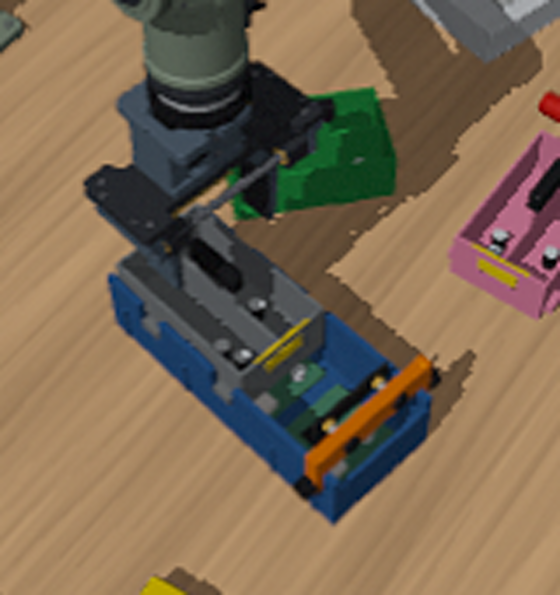

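The open gripper straddles the black bar (crop 215,262) with clearance to the green tote. Lowering and closing.

>>> servo_tool --motion '[0.8,-1.7,-17,0,0,0,100,0,0,-17,0,0,0,100,0,0,-10,0,0,0,100,0,0,-6,0,0,0,100,0,0,0,0,0,0,100,0,0,0,0,0,0,60]' --newtons 20

```text
time_s: 2.9
ee_pos: [528.1, -93.2, 123.7]
ee_rot: [179.9, -0.0, 80.1]
force: [-0.4, 0.1, 0.2]
gripper_width: 87.2
```

>>> servo_tool --motion '[0,0,0,0,0,0,30,0,0,0,0,0,0,10,0,0,0,0,0,0,0,0,0,0,0,0,0,0,0,0,0,0,0,0,0,0,0,0,0,0,0,0,0,0,0,0,0,0,0]' --newtons 20

```text
time_s: 3.48
ee_pos: [527.6, -93.2, 123.0]
ee_rot: [180.0, -0.0, 80.0]
force: [0.2, 0.3, -0.2]
gripper_width: 40.7
```

>>> servo_tool --motion '[0,0,0,0,0,0,0,0,0,0,0,0,0,0,0,0,0,0,0,0,0,0,0,0,0,0,0,0,0,0,0,0,0,0,0,0,0,0,0,0,0,0]' --newtons 20

```text
time_s: 3.98
ee_pos: [527.7, -93.0, 123.0]
ee_rot: [-180.0, -0.0, 80.0]
force: [0.1, 2.1, -0.1]
gripper_width: 13.6
```

>>> servo_tool --motion '[0,0,0,0,0,0,0,0,0,0,0,0,0,0,0,0,2,0,0,0,0,0,0,3,0,0,0,0,0,0,4,0,0,0,0,0,0,0,0,0,0,0]' --newtons 40

```text
time_s: 4.48
ee_pos: [527.8, -93.4, 132.4]
ee_rot: [180.0, 0.0, 80.0]
force: [-0.3, 0.0, -4.6]
gripper_width: 14.3
```

>>> servo_tool --motion '[0,0,5,0,0,0,0,0,0,5,0,0,0,0,0,0,6,0,0,0,0,0,0,6,0,0,0,0,0,0,6,0,0,0,0,0,0,6,0,0,0,0,0,0,0,0,0,0,0]'

```text
time_s: 5.07
ee_pos: [528.5, -93.4, 167.6]
ee_rot: [179.8, -0.0, 80.0]
force: [0.7, 0.1, -5.4]
gripper_width: 13.8
```

>>> servo_tool --motion '[0,0,10,0,0,0,0,0,0,15,0,0,0,0,0,0,15,0,0,0,0,0,0,15,0,0,0,0,0,0,10,0,0,0,0,0,0,5,0,0,-0.03,0,0,0,0,0,0,-0.06,0,0,0,0,0,0,-0.1,0,0,0,0,0,0,-0.1,0,0,0,0,0,0,-0.1,0]'

```text
time_s: 5.9
ee_pos: [527.4, -93.1, 236.1]
ee_rot: [-180.0, 0.0, 57.4]
force: [0.4, -0.7, -5.1]
gripper_width: 13.8
```

>>> servo_tool --motion '[6,-1,0,0,0,-0.1,0,6,-1,0,0,0,-0.1,0,6,-1,0,0,0,-0.1,0,6,-1,0,0,0,-0.1,0,6,-1,0,0,0,-0.1,0,6,-1,0,0,0,-0.1,0,6,-1,0,0,0,-0.1,0,6,-1,0,0,0,-0.1,0,6,-1,0,0,0,-0.1,0,6,-1,0,0,0,-0.1,0]'

```text
time_s: 6.73
ee_pos: [587.7, -103.2, 235.9]
ee_rot: [-180.0, 0.0, 0.1]
force: [0.2, -0.0, -4.4]
gripper_width: 14.1
```

>>> servo_tool --motion '[0,0,0,0,0,-0.1,0,0,0,0,0,0,-0.1,0,0,0,0,0,0,-0.1,0,0,0,0,0,0,-0.1,0,0,0,0,0,0,-0.1,0,0,0,0,0,0,-0.1,0,0,0,0,0,0,-0.1,0,0,0,0,0,0,-0.1,0,0,0,0,0,0,-0.1,0,0,0,0,0,0,-0.1,0]'

```text
time_s: 7.57
ee_pos: [587.3, -103.1, 235.9]
ee_rot: [180.0, 0.0, -57.2]
force: [-0.3, -0.5, -4.7]
gripper_width: 14.0
```

>>> servo_tool --motion '[0,0,0,0,0,-0.1,0,0,0,0,0,0,-0.1,0,0,0,0,0,0,-0.1,0,0,0,0,0,0,-0.1,0,0,0,0,0,0,-0.1,0,0,0,0,0,0,-0.1,0,0,0,0,0,0,-0.06,0,0,0,0,0,0,0,0,0,0,0,0,0,0,0,0,0,0,0,0,0,0]'

```text
time_s: 8.4
ee_pos: [587.5, -103.2, 235.9]
ee_rot: [180.0, -0.0, -94.6]
force: [-0.6, 0.3, -5.4]
gripper_width: 13.5
```

```bash
python3 - <<'E'
from fit import *
s=sensors.state();print(s['ee_pos'],s['ee_rot'],s['force'],s['qpos'])
f=snap('scene');a=cv2.resize(f['image'][120:290,170:330],None,fx=3.5,fy=3.5,interpolation=2);cv2.imwrite('pics/turned.png',a[:,:,::-1])
E
```

```text
[ 587.51312459 -103.15838092  235.91335165] [ 1.79975467e+02 -2.72685932e-03 -9.46301853e+01] [-0.57575388  0.33391177 -5.4245555 ] [-1.10605356e+01  2.01725103e+01  8.64188828e+01 -5.69366334e-03
  7.34326803e+01  8.35712749e+01]
```

View pics/turned.png

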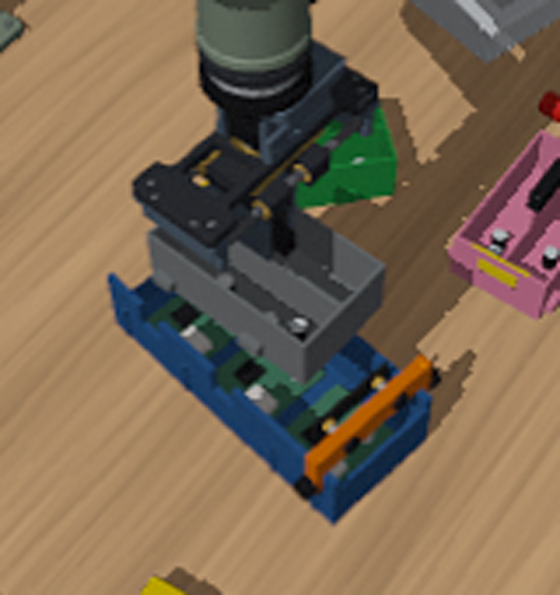

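The plain end now faces the stop (crop 345,320), and the tote is held level. I'll finish the turn and lower it to just above the rims.

>>> servo_tool --motion '[2.6,0.5,0,0,0,-0.05,0,0,0,0,0,0,-0.043,0,0,0,-15,0,0,0,0,0,0,-20,0,0,0,0,0,0,-18,0,0,0,0,0,0,-11,0,0,0,0,0,0,-5,0,0,0,0,0,0,0,0,0,0,0,0,0,0,0,0,0,0,0,0,0,0,0,0,0]'

```text
time_s: 9.28
ee_pos: [591.1, -102.9, 168.2]
ee_rot: [-179.9, -0.0, -100.0]
force: [-0.1, 0.0, -5.8]
gripper_width: 13.6
```

```bash
python3 - <<'E'
from fit import *
s=sensors.state();print(s['ee_pos'],s['ee_rot'],s['force'],s['torque'])
f=snap('scene');a=cv2.resize(f['image'][150:280,180:310],None,fx=4.5,fy=4.5,interpolation=2);cv2.imwrite('pics/low.png',a[:,:,::-1])
t=snap('top');a=cv2.resize(t['image'][120:230,215:325],None,fx=5,fy=5,interpolation=2);cv2.imwrite('pics/lowt.png',a[:,:,::-1])
E
```

```text
[ 591.14091654 -102.86023492  168.23497798] [-1.79852078e+02 -9.15607167e-03 -1.00028203e+02] [-0.13809868  0.02285192 -5.8268946 ] [-0.03303589  0.16977056 -0.01599914]
```

View pics/low.png

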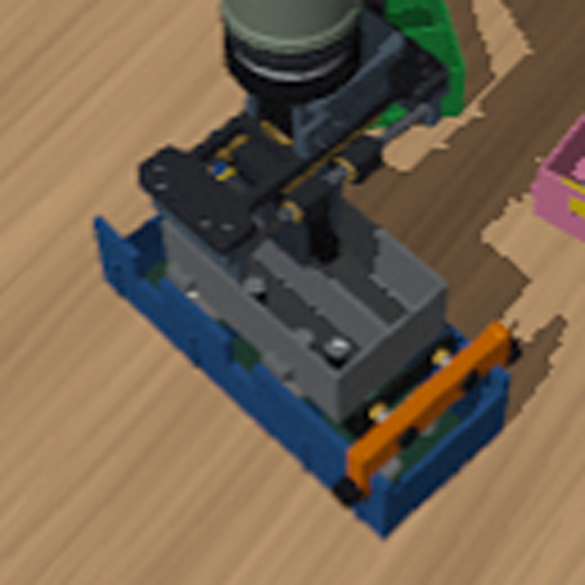

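View pics/lowt.png

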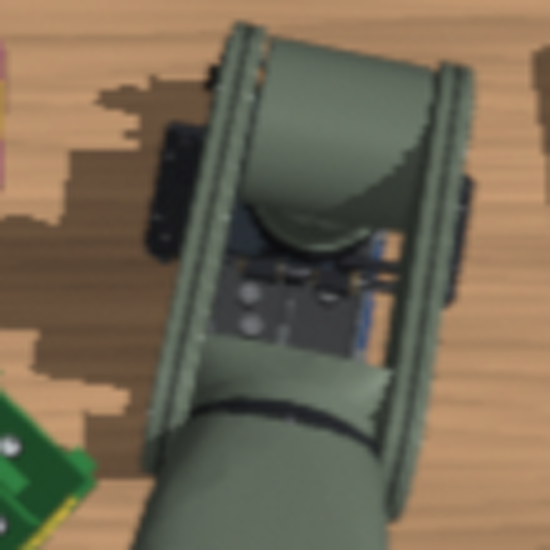

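The scene view shows the tote over the rims just short of the buffer (crop 365,415). The top view is hidden by the arm. I'll measure the offset within the scene view.

```bash
cat > rel.py <<'E'
from fit import *
a=np.radians(-9.9);u=np.array([np.cos(a),np.sin(a)]);n=np.array([-u[1],u[0]])
f=snap('scene');C=cloud(f);H=hsv(f);L=C[...,:2]@n; X=C[...,:2]@u;z=C[...,2];h,s,v=[H[...,i].astype(int) for i in range(3)]
blue=(h>95)&(h<125)&(s>110); grey=(s<60)&(v>40)
st=sensors.state();p=st['ee_pos'];print('tcp X,L',(p[:2]@u).round(2),(p[:2]@n).round(2),p[2].round(2),st['ee_rot'].round(2),st['force'].round(1))
for nm,m in(('bl -n outer',blue&(z>15)&(z<65)&(abs(L+56)<8)&(X>460)&(X<720)),('bl +n inner',blue&(z>15)&(z<65)&(abs(L-51)<5)&(X>460)&(X<720)),('tote -n wall',grey&(z>95)&(z<128)&(abs(L+48)<5)&(X>520)&(X<690)&(abs(X-600)<75)),('plain',grey&(z>95)&(z<128)&(abs(L)<40)&(X>665)&(X<698))):
    if m.sum()>10:
        q,w=(X,L) if nm=='plain' else (L,X); pp=np.polyfit(w[m],q[m],1); print(nm,m.sum(),'med',np.percentile(q[m],[10,50,90]).round(2),'slope deg',np.degrees(pp[0]).round(2))
E
python3 rel.py
```

```text
tcp X,L 599.64 0.32 168.01 [-1.7989e+02 -1.0000e-02 -1.0003e+02] [ 0.1 -0.5 -5.5]
bl -n outer 404 med [-56.71 -55.75 -53.42] slope deg -0.49
bl +n inner 29 med [51.02 52.07 52.83] slope deg -0.07
tote -n wall 222 med [-48.67 -47.01 -46.07] slope deg -0.01
plain 122 med [679.29 680.07 680.82] slope deg 0.19
```

>>> servo_tool --motion '[0,0,-4,0,0,0,0,0,0,-3,0,0,0,0,0,0,-1.5,0,0,0,0,0,0,-1.5,0,0,0,0,0,0,0,0,0,0,0]'

```text
time_s: 9.85
ee_pos: [590.0, -102.6, 156.4]
ee_rot: [179.9, -0.0, -100.0]
force: [0.3, -0.4, -5.4]
gripper_width: 13.8
```

>>> servo_tool --motion '[0,0,-1,0,0,0,0,0,0,-1,0,0,0,0,0,0,-1,0,0,0,0,0,0,0,0,0,0,0]'

```text
time_s: 10.18
ee_pos: [590.1, -102.7, 153.8]
ee_rot: [180.0, -0.0, -100.0]
force: [0.6, -0.8, -5.3]
gripper_width: 13.6
```

It is between the walls with no lateral or vertical contact force yet. I'll continue in small steps.

>>> servo_tool --motion '[0,0,-0.5,0,0,0,0,0,0,-0.5,0,0,0,0,0,0,0,0,0,0,0,0,0,0,0,0,0,0]'

```text
time_s: 10.52
ee_pos: [590.2, -102.7, 153.0]
ee_rot: [-180.0, -0.0, -100.0]
force: [-0.3, 0.2, -5.2]
gripper_width: 13.8
```

>>> servo_tool --motion '[0,0,-0.5,0,0,0,0,0,0,0,0,0,0,0,0,0,0,0,0,0,0]'

```text
time_s: 10.77
ee_pos: [590.2, -102.7, 153.0]
ee_rot: [-180.0, -0.0, -100.0]
force: [-1.6, 0.3, -1.2]
gripper_width: 13.8
```

Rims now carry about 4 N. I'll hold briefly, then slide.

>>> servo_tool --motion '[0,0,0,0,0,0,0,0,0,0,0,0,0,0,0,0,0,0,0,0,0,0,0,0,0,0,0,0]'

```text
time_s: 11.1
ee_pos: [590.3, -102.7, 153.0]
ee_rot: [-180.0, -0.0, -100.0]
force: [-2.1, 0.4, 1.4]
gripper_width: 13.7
```

>>> servo_tool --motion '[0.98,-0.17,0,0,0,0,0,0.98,-0.17,0,0,0,0,0,0.98,-0.17,0,0,0,0,0,0.98,-0.17,0,0,0,0,0,0.98,-0.17,0,0,0,0,0,0.98,-0.17,0,0,0,0,0]'

```text
time_s: 11.6
ee_pos: [594.7, -103.4, 153.1]
ee_rot: [179.8, -0.0, -100.0]
force: [-7.7, 2.8, 9.3]
gripper_width: 13.7
```

```bash
python3 rel.py
```

```text
tcp X,L 603.99 0.36 153.05 [ 179.86   -0.   -100.04] [-7.7  1.1  6.8]
bl -n outer 412 med [-56.76 -55.64 -53.53] slope deg -0.48
bl +n inner 25 med [50.84 52.06 52.87] slope deg -0.18
tote -n wall 211 med [-47.66 -46.6  -45.32] slope deg -0.12
plain 143 med [677.04 683.24 684.4 ] slope deg 0.24
```

The rim load has crept up to about 12 N, so I'm easing it.

>>> servo_tool --motion '[0,0,0.5,0,0,0,0,0,0,0.5,0,0,0,0,0,0,0,0,0,0,0,0,0,0,0,0,0,0]'

```text
time_s: 11.98
ee_pos: [596.3, -103.7, 153.0]
ee_rot: [180.0, -0.0, -100.0]
force: [-0.9, 0.7, -2.2]
gripper_width: 13.9
```

>>> servo_tool --motion '[0.98,-0.17,0,0,0,0,0,0.98,-0.17,0,0,0,0,0,0.98,-0.17,0,0,0,0,0,0,0,0,0,0,0,0]'

```text
time_s: 12.32
ee_pos: [599.5, -104.3, 153.0]
ee_rot: [-180.0, -0.0, -100.0]
force: [0.4, 0.7, -5.4]
gripper_width: 13.6
```

>>> servo_tool --motion '[0.98,-0.17,0,0,0,0,0,0.98,-0.17,0,0,0,0,0,0,0,0,0,0,0,0,0,0,0,0,0,0,0]'

```text
time_s: 12.65
ee_pos: [601.0, -104.6, 153.3]
ee_rot: [180.0, -0.0, -100.0]
force: [-0.3, 0.3, -4.7]
gripper_width: 14.1
```

>>> servo_tool --motion '[0,0,-0.3,0,0,0,0,0.98,-0.17,0,0,0,0,0,0.98,-0.17,0,0,0,0,0,0,0,0,0,0,0,0]'

```text
time_s: 12.98
ee_pos: [603.1, -104.9, 153.2]
ee_rot: [180.0, -0.0, -100.0]
force: [0.8, 1.0, -5.2]
gripper_width: 13.5
```

>>> servo_tool --motion '[0.98,-0.17,0,0,0,0,0,0.98,-0.17,0,0,0,0,0,0,0,0,0,0,0,0,0,0,0,0,0,0,0]'

```text
time_s: 13.32
ee_pos: [604.9, -105.2, 153.1]
ee_rot: [180.0, -0.0, -100.0]
force: [-0.9, 0.2, -5.2]
gripper_width: 14.1
```

>>> servo_tool --motion '[0.5,-0.08,-0.2,0,0,0,0,0,0,0,0,0,0,0,0,0,0,0,0,0,0]'

```text
time_s: 13.57
ee_pos: [605.4, -105.3, 153.0]
ee_rot: [180.0, -0.0, -100.0]
force: [-0.9, -0.1, -4.4]
gripper_width: 13.8
```

>>> servo_tool --motion '[0.5,-0.08,0,0,0,0,0,0,0,0,0,0,0,0,0,0,0,0,0,0,0]'

```text
time_s: 13.82
ee_pos: [605.6, -105.4, 153.0]
ee_rot: [180.0, -0.0, -100.0]
force: [-2.2, 0.3, -2.8]
gripper_width: 13.7
```

>>> servo_tool --motion '[0.5,-0.08,0,0,0,0,0,0,0,0,0,0,0,0,0,0,0,0,0,0,0]'

```text
time_s: 14.07
ee_pos: [605.7, -105.4, 153.1]
ee_rot: [179.9, -0.0, -100.0]
force: [-5.5, 1.8, -0.7]
gripper_width: 13.9
```

```bash
python3 rel.py
```

```text
tcp X,L 614.75 0.34 153.05 [ 1.7990e+02 -1.0000e-02 -1.0004e+02] [-4.   0.9 -0.9]
bl -n outer 399 med [-56.7  -55.64 -53.29] slope deg -0.55
bl +n inner 32 med [51.02 52.04 52.86] slope deg 0.08
tote -n wall 194 med [-47.57 -46.59 -45.42] slope deg -0.06
plain 140 med [675.19 694.38 695.42] slope deg -0.27
```

The tote has stopped at X=614.7 while the force rises, so the buffer is solid. Pressing a little more.

>>> servo_tool --motion '[0.4,-0.07,0.1,0,0,0,0,0,0,0,0,0,0,0,0,0,0,0,0,0,0]'

```text
time_s: 14.37
ee_pos: [605.7, -105.4, 153.1]
ee_rot: [179.9, -0.0, -100.0]
force: [-6.4, 0.4, -0.7]
gripper_width: 13.9
```

>>> servo_tool --motion '[0,0,0,0,0,0,0,0,0,0,0,0,0,0]'

```text
time_s: 14.53
ee_pos: [605.7, -105.4, 153.1]
ee_rot: [179.9, -0.0, -100.0]
force: [-5.4, 0.2, -0.3]
gripper_width: 13.6
```

>>> servo_tool --motion '[0.4,-0.07,0.1,0,0,0,0,0,0,0,0,0,0,0,0,0,0,0,0,0,0]'

```text
time_s: 14.78
ee_pos: [605.8, -105.4, 153.1]
ee_rot: [179.8, -0.0, -100.0]
force: [-6.6, 1.7, -0.0]
gripper_width: 13.8
```

>>> servo_tool --motion '[0.3,-0.05,0,0,0,0,0,0,0,0,0,0,0,0,0,0,0,0,0,0,0]'

```text
time_s: 15.03
ee_pos: [605.8, -105.4, 153.2]
ee_rot: [179.8, -0.0, -100.0]
force: [-7.3, 0.8, -0.7]
gripper_width: 13.6
```

>>> servo_tool --motion '[0.4,-0.07,0.1,0,0,0,0,0,0,0,0,0,0,0,0,0,0,0,0,0,0,0,0,0,0,0,0,0]'

```text
time_s: 15.37
ee_pos: [605.9, -105.4, 153.2]
ee_rot: [179.7, -0.0, -100.0]
force: [-8.6, 0.7, -0.3]
gripper_width: 13.8
```

>>> servo_tool --motion '[0,0,0,0,0,0,0,0,0,0,0,0,0,0,0,0,0,0,0,0,0,0,0,0,0,0,0,0]'

```text
time_s: 15.7
ee_pos: [605.9, -105.4, 153.2]
ee_rot: [179.7, -0.0, -100.0]
force: [-7.5, 1.4, -0.2]
gripper_width: 13.4
```

>>> servo_tool --motion '[0.5,-0.09,0.1,0,0,0,0,0,0,0,0,0,0,0,0,0,0,0,0,0,0,0,0,0,0,0,0,0,0,0,0,0,0,0,0]'

```text
time_s: 16.12
ee_pos: [606.0, -105.4, 153.3]
ee_rot: [179.7, -0.0, -100.0]
force: [-8.1, 1.1, 1.2]
gripper_width: 14.1
```

>>> servo_tool --motion '[-0.4,0.07,0,0,0,0,0,-0.4,0.07,0,0,0,0,0,-0.4,0.07,0,0,0,0,0,0,0,0,0,0,0,0]'

```text
time_s: 16.45
ee_pos: [605.8, -105.4, 153.2]
ee_rot: [179.8, -0.0, -100.0]
force: [-5.6, 1.1, -1.9]
gripper_width: 13.9
```

>>> servo_tool --motion '[-0.4,0.07,0,0,0,0,0,0,0,0,0,0,0,0,0,0,0,0,0,0,20,0,0,0,0,0,0,30,0,0,0,0,0,0,50,0,0,0,0,0,0,60,0,0,0,0,0,0,60,0,0,0,0,0,0,60]'

```text
time_s: 17.12
ee_pos: [607.3, -105.6, 153.7]
ee_rot: [-179.9, -0.0, -100.0]
force: [-0.5, 0.9, 1.0]
gripper_width: 48.6
```

>>> servo_tool --motion '[0,0,3,0,0,0,60,0,0,6,0,0,0,60,0,0,10,0,0,0,60,0,0,15,0,0,0,60,0,0,15,0,0,0,60,0,0,15,0,0,0,60,0,0,15,0,0,0,60,0,0,0,0,0,0,60]'

```text
time_s: 17.78
ee_pos: [608.8, -105.9, 236.9]
ee_rot: [-179.5, -0.0, -100.0]
force: [-0.4, -0.4, 0.4]
gripper_width: 54.7
```

```bash
python3 rel.py; python3 - <<'E'
from fit import *
f=load('scene');a=cv2.resize(f['image'][150:280,180:310],None,fx=4.5,fy=4.5,interpolation=2);cv2.imwrite('pics/rel.png',a[:,:,::-1])
E
```

```text
tcp X,L 617.06 0.38 234.94 [-1.7970e+02 -1.0000e-02 -1.0004e+02] [ 0.4  0.4 -0.5]
bl -n outer 397 med [-56.71 -55.67 -53.43] slope deg -0.5
bl +n inner 23 med [50.86 51.99 53.24] slope deg -3.51
tote -n wall 197 med [-47.56 -46.65 -45.24] slope deg -0.13
plain 138 med [675.8  694.19 695.46] slope deg -0.15
```

View pics/rel.png

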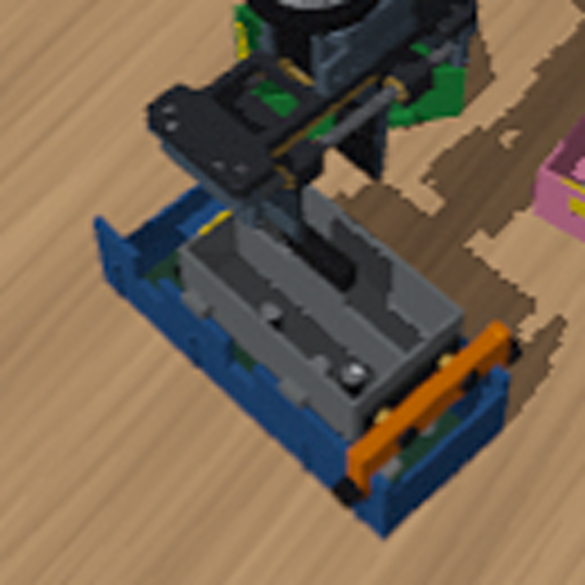

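The tote sits level against the black buffer (crop 375,415), yellow end to the front (crop 215,222), gripper clear above. One check of height, then I hand in.

```bash
python3 - <<'E'
from fit import *
a=np.radians(-9.9);u=np.array([np.cos(a),np.sin(a)]);n=np.array([-u[1],u[0]])
f=snap('scene');C=cloud(f);H=hsv(f);L=C[...,:2]@n;X=C[...,:2]@u;z=C[...,2];s=H[...,1]
for x0,x1,l0,l1 in((560,690,-50,-44),(560,690,43,50),(689,697,-40,40)):
    m=(X>x0)&(X<x1)&(L>l0)&(L<l1)&(z>117)&(z<128)&(s<60); print(m.sum(),np.median(z[m]).round(1))
org=(H[...,0]<20)&(s>150)&(z>99)&(z<112)&(X>690)&(X<740);print('bar',np.percentile(X[org],[2,50,98]).round(1))
env.job_done(); print(sensors.state()['time_s'])
E
```

```text
68 120.9
73 121.6
46 121.4
bar [707.5 714.1 720. ]
the job is handed in; nothing more can be done
the job is handed in; nothing more can be done
```

I lifted the grey tote out of the blue one, turned it half round and set it lightly on the rims about 9 mm short of the buffer. I then slid it back until the buffer went solid, pressed, let go and raised the gripper clear. The job was handed in at about 18 s of robot time.

What the last checks showed:
- **Height and level:** the tote's rim measures 121 to 121.6 mm on both sides and at the back end. That puts the underside at about 66 mm, and level.
- **Alignment:** it is straight to about 0.2° and centred to within about 1 mm. The yellow end faces the front.
- **Against the buffer:** the plain end stopped where the buffer stopped yielding, about 13 mm before the bar, and stayed there after release.
- **Stop bar:** its measured position matches the start to within about 1 mm.
- **Bystanders:** I did not re-measure them; the arm went nowhere near them.

Three points are less certain:
- **Pressing force:** the tool measured 7.5 to 8.6 N for about a second. Part of that is rim drag, up to about 4 N, so I estimate at least 4 N on the stop, but could not measure it directly.
- **Rim load:** it rose briefly to about 14 N at the start of the slide, and I eased it at once.
- **Camera offsets:** the two cameras disagreed by 1 to 2 mm on the blue tote's sideways position. I used a middle value, and the tote went between the walls with no side force.

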